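# Take down the pressing weights and load the glued sign panels

## Task

The letters on the four grey sign panels have just been glued and need pressing: take the stack of grey metal weights apart and lay each weight on the letters of its own panel - the long bar on the row of three letters, the middle bar on the row of two, the short bar on the single full-size letter and the little round weight on the single small letter. Each weight must end up lying flat and centred on its letters, the bars lengthwise along their panels. Set the weights down gently without dropping any, and leave the glue bottle standing where it is.

Things in the scene. Friction and masses are not known exactly. Their poses are not given: they have to be found in the camera images.
- round_weight_center (a point): small round pressing weight: a plain grey metal cylinder with a rubber sole, diameter 29 mm, 36 mm high, about 0.07 kg; at the start it stands on the short bar, on top of the stack. The point is its centre, 18 mm above its underside; z up. Loose.
- short_bar_center (a point): short pressing weight: a plain grey metal bar with a thin black rubber sole, 64 long x 35 wide x 28 high (mm), about 0.16 kg; at the start it lies on the middle bar, third from the table, roughly lengthwise with it. The point is the bar's centre, 14 mm above its underside; z up, y along its length, x across its width. Loose.
- middle_bar_center (a point): middle pressing weight: a plain grey metal bar with a thin black rubber sole, 104 long x 46 wide x 28 high (mm), about 0.34 kg; at the start it lies on the long bar, second from the table, roughly lengthwise with it. The point is the bar's centre, 14 mm above its underside; z up, y along its length, x across its width. Loose.
- long_bar_center (a point): long pressing weight: a plain grey metal bar with a thin black rubber sole, 150 long x 58 wide x 28 high (mm), about 0.55 kg; at the start it lies on the table, at the bottom of the stack. The point is the bar's centre, 14 mm above its underside; z up, y along its length, x across its width. Loose.
- panel_small_top (a point): grey sign panel lying flat, fixed to the table, 60 x 40 mm and 6 mm thick, with a small screw near each end, and glued on it one single small letter (black acrylic with a white face; 24 x 24 mm, by far the smallest). The point is the middle of the letters' flat upper face, 24 mm above the table, where the weight's underside rests; z up, y along the panel's length, x across it.
- panel_one_top (a point): grey sign panel lying flat, fixed to the table, 82 x 62 mm and 6 mm thick, with a small screw near each end, and glued on it one single full-size letter (black acrylic with a white face; 50 mm across the panel, 42 mm along it). The point is the middle of the letters' flat upper face, 24 mm above the table, where the weight's underside rests; z up, y along the panel's length, x across it.
- panel_two_top (a point): grey sign panel lying flat, fixed to the table, 134 x 62 mm and 6 mm thick, with a small screw near each end, and glued on it a row of two letters (black acrylic with a white face; the row is 108 mm long and 50 mm wide). The point is the middle of the letters' flat upper face, 23 mm above the table, where the weight's underside rests; z up, y along the panel's length, x across it.
- panel_three_top (a point): grey sign panel lying flat, fixed to the table, 178 x 62 mm and 6 mm thick, with a small screw near each end, and glued on it a row of three letters (black acrylic with a white face; the row is 149 mm long and 48 mm wide). The point is the middle of the letters' flat upper face, 24 mm above the table, where the weight's underside rests; z up, y along the panel's length, x across it.
- glue_bottle_center (a point): white glue bottle with a red nozzle, standing upright on the table, 34 mm diameter, 100 mm high, light and loose: a bystander. The point is its centre, 50 mm above the table.

How it is judged (in metres and radians):
At the end, for the whole second after the job is handed in: Each weight lies still and flat (0.1 rad) on the letters of its own panel, its underside within 5 mm of their upper face; bars centred within 12 mm and lengthwise within 15 degrees, the round weight centred within 8 mm. The glue bottle stands within 30 mm of its start (horizontal distance between round_weight_center and panel_small_top below 0.008 m and z of round_weight_center in the frame of panel_small_top between 0.013 and 0.023 m and angle between each of round_weight_center, short_bar_center, middle_bar_center, long_bar_center's own z axis and vertical below 0.1 rad and linear speed of each of round_weight, short_bar, middle_bar, long_bar below 0.02 m/s and horizontal distance between short_bar_center and panel_one_top below 0.012 m and z of short_bar_center in the frame of panel_one_top between 0.009 and 0.019 m and angle between the y axis of short_bar_center and the y axis of panel_one_top, either way round below 0.26 rad and horizontal distance between middle_bar_center and panel_two_top below 0.012 m and z of middle_bar_center in the frame of panel_two_top between 0.009 and 0.019 m and angle between the y axis of middle_bar_center and the y axis of panel_two_top, either way round below 0.26 rad and horizontal distance between long_bar_center and panel_three_top below 0.012 m and z of long_bar_center in the frame of panel_three_top between 0.009 and 0.019 m and angle between the y axis of long_bar_center and the y axis of panel_three_top, either way round below 0.26 rad and distance of glue_bottle_center from where it was at the start of the episode below 0.03 m and angle between glue_bottle_center's own z axis and vertical below 0.2 rad); the robot touches nothing.
It fails at once if the round weight is dropped (falls freely by more than about 25 mm) (contact force between round_weight and the fingers below 0.2 N and linear speed of round_weight above 0.7 m/s).
It fails at once if the short bar is dropped (falls freely by more than about 25 mm) (contact force between short_bar and the fingers below 0.2 N and linear speed of short_bar above 0.7 m/s).
It fails at once if the middle bar is dropped (falls freely by more than about 25 mm) (contact force between middle_bar and the fingers below 0.2 N and linear speed of middle_bar above 0.7 m/s).
It fails at once if the long bar is dropped (falls freely by more than about 25 mm) (contact force between long_bar and the fingers below 0.2 N and linear speed of long_bar above 0.7 m/s).
It fails at once if the glue bottle is knocked over or shifted by more than 30 mm (distance of glue_bottle_center from where it was at the start of the episode above 0.03 m or angle between glue_bottle_center's own z axis and vertical above 0.3 rad).
It also fails if it takes over 112 s, if anything falls off the work surface, if the arm or the gripper's body presses on something with over 40 N, if the wrist force passes 120 N, or if a joint passes its speed limit or range.

## Robot

A 6-joint arm with a two-finger parallel gripper is mounted at the origin on a cart in front of the work surface, level with it; the furniture and walls round the work are solid. World frame = base frame: x ahead of the robot, y to its left, z up, the work surface at z = 0. Lengths are in mm, angles in degrees, forces in N, time in s.
With the tool pointing down it reaches from about 325 to 900 mm from the base axis. Payload 6.1 kg.
Tool frame: the origin (TCP) lies where the fingers leave the gripper's body, on its centre line; the fingertips stand 70 mm ahead of it and the grasp point (between the pads) lies ctrl.grasp_offset ahead of it (ctrl.grasp_offset is the distance from the TCP to the grasp point, in mm); z points along the fingers, y is the line along which they close (so a half turn about z gives the same grasp; the last joint's range is limited). The gripper opens to 87 mm and grips with 3 to 60 N. Pads are 19 mm wide; open, the fingers measure 117 mm over their backs; the gripper's body (75 mm by 190 mm) begins 51 mm behind the grasp point.
Start: joints at [62.848, 12.628, 87.462, -0, 79.91, -7.225], TCP at [213.017, 587.571, 292.238] pointing down, gripper open.
Joint ranges: [-170.65, 170.65], [-52.31, 119.04], [5.05, 147.46], [-71.25, 251.25], [11.57, 151.72], [-153.62, 153.62]. Speed limits (degrees/s): [147.25, 147.25, 172.46, 180, 180, 180].

## Interface

Orientations are given as [roll, pitch, yaw] about the fixed x, y, z axes, in that order (R = Rz(yaw) Ry(pitch) Rx(roll)).
In Python, from rig import telemetry, vision, order, ctrl gives the robot as it stands. The module is installed in compiled form; this text tells all that it offers.
- The arm moves only by the tool send_rows, never from a script. Its argument "series" is a list of rows, each a list of 3 entries, a list of its own where there are three numbers: the shift along the tool's x, y, z in cm, then the turn about the tool's z in degrees, then the closure in counts, from 0 (fully open) to 255 (shut). A call has 1 to 12 rows; each row is the pose to reach, as a shift and turn from the pose commanded when the call began, along the tool's axes at that moment; what a row does not reach only later rows make up. A row lasts 1/8 s, in which the tool goes at most 62.5 mm and 10.7 degrees, less where a joint would pass 70% of its speed; a pose out of reach is approached as far as the arm can. A call with a gripper value outside its range is refused whole. The fingers move at their own pace and stop on an object; "squeeze" is the grip in N (left out, the last holds). Time passes only in rows, so rows that repeat a pose let the fingers close. It gives the time, the measured TCP pose, the force, the opening and the grip force at its end, in the units of the state.
- telemetry.get_state(): the state, without advancing time (a new reading comes with each control period).
- vision.capture(name): name is "side" or "top" or "wrist"; returns the picture (384x512x3 uint8, red, green, blue); there is no depth.
- vision.camera_info(name): a dict with "fovy" (degrees; the focal length in pixels is half the picture's height over the tangent of half this angle, whatever the lens; pixels are square), "cx", "cy" (the principal point, pixels), "R" (3x3) and "t" (3): a world point X has camera coordinates R X + t; the wrist camera has in their place "mount" (4x4, takes a point from camera to tool coordinates, whose origin is the TCP and whose axes are the flange's). Camera axes: x right, y down, z forward; pixel columns grow to the right and rows downward; lengths in mm; the calibration is good to about 2 mm. The wrist camera is an equidistant fisheye: a pixel r from the principal point sees the ray r / f radians off the axis. A picture is of the moment at which its call begins: read the wrist's pose just before it. camera_info takes no time and is no camera call.
- order.hand_in(): hands the job in; it is judged then, once.
The state is a dict: "t": time; "joints": joint angles; "joint_velocities": joint speeds; "tau": joint torques, N m; "tool_pos": TCP position; "tool_rot": TCP orientation; "ft_force": force on the tool from outside, world axes, zero at the start; "wrist_torque": the same for the moment, N m; "width": finger opening in mm; "grasp_force": force on a finger pad.
Only numpy, scipy, OpenCV 4.12 (cv2) and the standard library are available. Lean on these libraries where they do the work, as an engineer would, in place of code of your own. Each camera call takes 0.05 s, during which the arm holds its last target. There are 200 camera calls.

## Working session

There is one attempt and no reset: what is moved stays moved. The work goes in short steps, Python scripts to look and compute and a tool call to move; the robot and the scene stay as the last step left them, time stands still between calls to the robot, and variables do not carry over. Pictures are saved under pics/ and viewed, at most 14 in all, crops included, and the job is handed in when it is done.

Besides the shell and the picture viewer there is one more tool, called by a JSON object that holds its "name" and its "arguments". send_rows: Moves the arm, as the interface text tells. Its arguments: {"type":"object","properties":{"series":{"type":"array","items":{"type":"array"}},"squeeze":{"type":"number"}},"required":["series"]}

```bash
mkdir -p pics; ls; python3 - <<'E'
from rig import telemetry, vision, order, ctrl
import cv2,numpy as np
print(telemetry.get_state()); print(ctrl.grasp_offset)
for n in ["side","top","wrist"]:
    print(n,vision.camera_info(n))
    cv2.imwrite(f"pics/{n}0.png",vision.capture(n)[:,:,::-1])
E
```

```text
pics
{'t': 0.0, 'joints': array([ 6.28479567e+01,  1.26735982e+01,  8.75272776e+01, -1.85518124e-03,
        7.99109275e+01, -7.22443786e+00]), 'joint_velocities': array([ 0.12666582,  0.08368132, -0.08088578,  0.01372308,  0.00163954,
       -0.00933681]), 'tau': array([-9.67061860e-04, -4.94609213e+01, -3.87381577e+01,  7.00600399e-02,
        5.70841483e-02, -1.17943923e-04]), 'tool_pos': array([212.79571565, 587.12542709, 291.14093202]), 'tool_rot': array([-1.79888855e+02, -1.22486119e-02,  1.60072709e+02]), 'ft_force': array([-0.50750145, -0.70619162, -0.50180615]), 'wrist_torque': array([ 0.01294221, -0.01518975, -0.0307923 ]), 'grasp_force': 0.0, 'width': 87.15454660407579}
51.0
side {'fovy': 50.84615154941754, 'cx': 250.01879879791062, 'cy': 194.75011361408528, 'R': array([[-0.99448301, -0.10477004,  0.00517428],
       [-0.05271029,  0.45646448, -0.88817892],
       [ 0.09069267, -0.88355159, -0.45946863]]), 't': array([611.10295284,  35.42987742, 975.34419068])}
top {'fovy': 44.094752804452185, 'cx': 251.91330255306963, 'cy': 193.55285456951376, 'R': array([[-0.0277529 , -0.99957742,  0.00864623],
       [-0.98039526,  0.0255303 , -0.19538001],
       [ 0.1950767 , -0.01389908, -0.9806895 ]]), 't': array([ 146.81622465,  592.78837012, 1149.70163719])}
wrist {'fovy': 65.70646984690485, 'cx': 260.1332973590986, 'cy': 191.28327003543015, 'mount': array([[ 9.30809626e-04, -9.65600197e-01, -2.60029601e-01,
         7.04270823e+01],
       [ 9.99999524e-01,  9.75226472e-04, -4.18017440e-05,
         6.92243293e-01],
       [ 2.93951523e-04, -2.60029438e-01,  9.65600645e-01,
        -9.26330057e+01],
       [ 0.00000000e+00,  0.00000000e+00,  0.00000000e+00,
         1.00000000e+00]])}
```

View pics/top0.png

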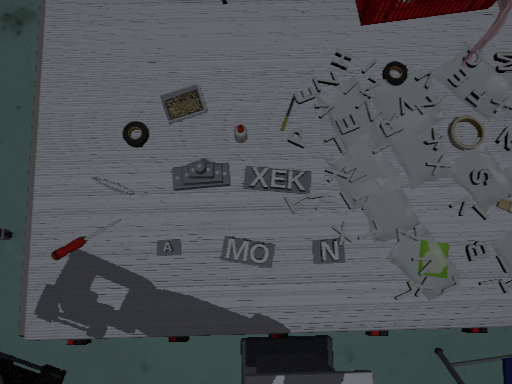

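View pics/side0.png

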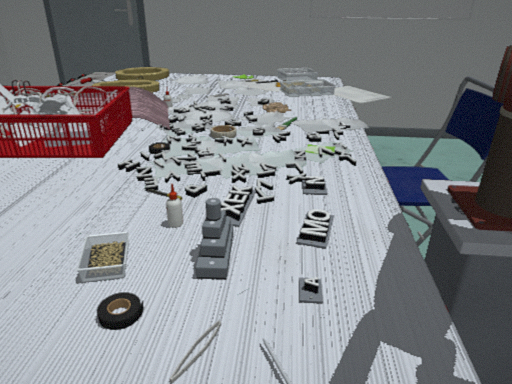

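The top view shows the stack near (201,174), XEK near (277,179), A near (168,247), MO near (248,251), N near (328,250) and the bottle near (240,131). The side view confirms the stack order. Next I'll write helpers and zoom in.

```bash
cat > h.py <<'E'
from rig import telemetry, vision, order, ctrl
import cv2,numpy as np
from scipy.spatial.transform import Rotation as Ro
def pose():
    s=telemetry.get_state(); return Ro.from_euler('xyz',s['tool_rot'],degrees=True).as_matrix(),np.array(s['tool_pos'])
def cam(name):
    c=vision.camera_info(name); f=192/np.tan(np.radians(c['fovy']/2)); return c,f
def ray(name,px,P=None):
    """origin, dir (n,3) world rays of pixels"""
    c,f=cam(name); px=np.atleast_2d(px).astype(float); d=px-[c['cx'],c['cy']]
    if name=='wrist':
        r=np.linalg.norm(d,axis=1)+1e-9; th=r/f
        v=np.c_[d/r[:,None]*np.sin(th)[:,None],np.cos(th)]
        R,p=P; M=c['mount']; return p+R@M[:3,3], v@(R@M[:3,:3]).T
    R=np.array(c['R']); return -R.T@c['t'], np.c_[d/f,np.ones(len(d))]@R
def onz(name,px,z,P=None):
    o,v=ray(name,px,P); return o+v*((z-o[2])/v[:,2])[:,None]
def proj(name,X,P=None):
    c,f=cam(name); X=np.atleast_2d(X)
    if name=='wrist':
        R,p=P; M=c['mount']; A=R@M[:3,:3]; q=(X-(p+R@M[:3,3]))@A
        th=np.arctan2(np.hypot(q[:,0],q[:,1]),q[:,2]); n=np.hypot(q[:,0],q[:,1])+1e-9
        return np.c_[q[:,0]/n*th*f+c['cx'],q[:,1]/n*th*f+c['cy']]
    q=X@np.array(c['R']).T+c['t']; return q[:,:2]/q[:,2:]*f+[c['cx'],c['cy']]
def seg(img,lo,hi,sat,box):
    """grey mask within box x0,y0,x1,y1 -> biggest contour (hull)"""
    hsv=cv2.cvtColor(img,cv2.COLOR_RGB2HSV); m=((hsv[...,2]>=lo)&(hsv[...,2]<=hi)&(hsv[...,1]<=sat)).astype(np.uint8)
    k=np.zeros_like(m); x0,y0,x1,y1=box; k[y0:y1,x0:x1]=m[y0:y1,x0:x1]
    c,_=cv2.findContours(k,cv2.RETR_EXTERNAL,cv2.CHAIN_APPROX_NONE); return max(c,key=cv2.contourArea)[:,0]
E
python3 - <<'E'
from h import *
a=cv2.imread('pics/top0.png')
cv2.imwrite('pics/topz.png',cv2.resize(a[115:275,150:350],None,fx=3.75,fy=3.75,interpolation=cv2.INTER_CUBIC))
rgb=a[:,:,::-1].copy()
print(rgb[255,160],rgb[243,230],rgb[243,317],rgb[180,247],rgb[177,180],rgb[230,200])
for n,b in dict(A=(150,234,185,260),MO=(215,232,280,272),N=(308,234,348,268),XEK=(240,160,315,198)).items():
    c=seg(rgb,40,150,60,b); w=onz('top',c,6)[:,:2].astype(np.float32)
    print(n,cv2.minAreaRect(w))
s=onz('top',[[172,177],[230,176],[173,189],[230,186]],28); print(s)
print('bottle',onz('top',[[240,138]],0),'round', onz('top',[[201,163]],0), )
print(proj('side',[[0,0,0]]))
E
```

```text
[68 70 75] [106 108 110] [61 63 69] [61 64 68] [60 64 70] [ 96  98 104]
A ((472.601318359375, 354.61248779296875), (90.35625457763672, 64.77413940429688), 88.46510314941406)
MO ((454.2633972167969, 147.07688903808594), (167.41856384277344, 100.81016540527344), 88.46720123291016)
N ((451.0987548828125, -62.574127197265625), (104.24529266357422, 85.47642517089844), 88.43090057373047)
XEK ((646.4990844726562, 61.08141326904297), (199.74386596679688, 101.70403289794922), 88.5451431274414)
[[652.21821683 338.9209066   28.        ]
 [651.00311635 186.69238232  28.        ]
 [619.94749421 336.14829048  28.        ]
 [624.10941808 187.19615332  28.        ]]
bottle [[763.72177903 158.26688788   0.        ]] round [[695.80493331 265.26763245   0.        ]]
[[503.10227978 209.42311865]]
```

View pics/topz.png

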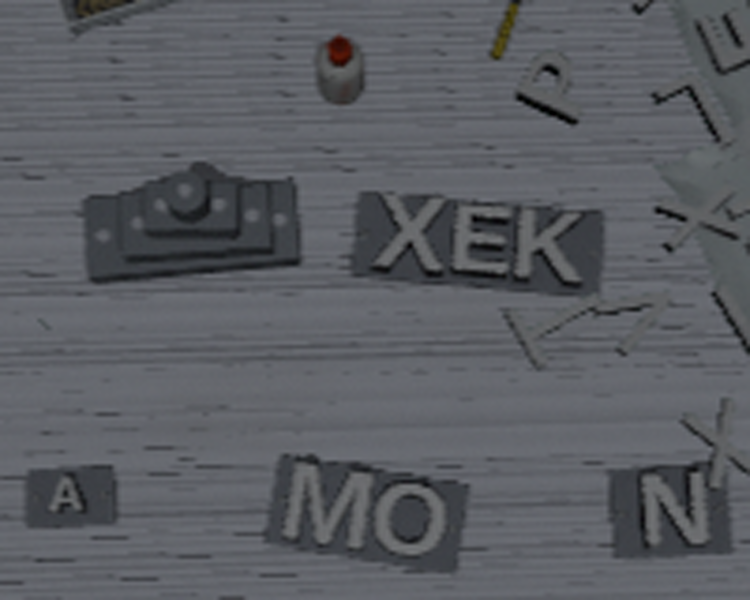

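View pics/wrist0.png

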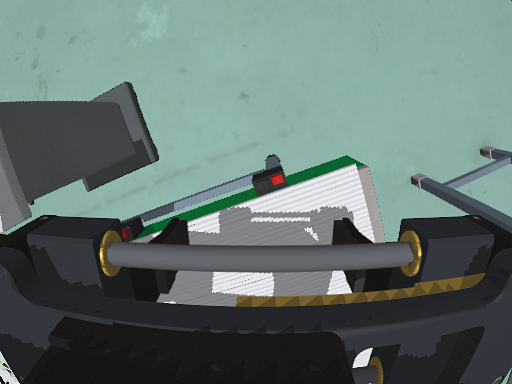

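Zoomed pixel positions: XEK panel spans about (352–605, 192–295), MO (265–470, 455–572), N (608–735, 462–558), A (25–118, 465–528) and the stack (84–300, 165–282). The wrist view is still facing the robot and is no use yet. I'll segment more tightly.

```bash
python3 - <<'E'
from h import *
a=cv2.imread('pics/top0.png'); rgb=a[:,:,::-1].copy(); g=a.max(2)
dims=dict(A=(60,40),MO=(134,62),N=(82,62),XEK=(178,62))
boxes=dict(A=(150,234,185,260),MO=(215,232,280,272),N=(308,234,348,268),XEK=(240,160,315,198))
for n,b in boxes.items():
    for th in (76,84):
        x0,y0,x1,y1=b; k=np.zeros(g.shape,np.uint8); k[y0:y1,x0:x1]=(g[y0:y1,x0:x1]<th)
        k=cv2.morphologyEx(k,cv2.MORPH_OPEN,np.ones((2,2)))
        k=cv2.morphologyEx(k,cv2.MORPH_CLOSE,np.ones((5,5)))
        c,_=cv2.findContours(k,cv2.RETR_EXTERNAL,cv2.CHAIN_APPROX_NONE); c=max(c,key=cv2.contourArea)[:,0]
        w=onz('top',c,6)[:,:2].astype(np.float32); r=cv2.minAreaRect(w)
        print(n,th,np.round(r[0],1),np.round(r[1],1)+2.4,round(r[2],1),dims[n])
z=cv2.resize(a[150:195,165:240],None,fx=10,fy=10,interpolation=cv2.INTER_CUBIC)
z=cv2.convertScaleAbs(z,alpha=2.2,beta=-40); cv2.imwrite('pics/stk.png',z)
E
```

```text
A 76 [468.3 348. ] [42.5 63.1] 3.2 (60, 40)
A 84 [468.2 346.6] [43.8 64.4] 0.6 (60, 40)
MO 76 [451.4 142.9] [134.5  68.4] 77.9 (134, 62)
MO 84 [451.6 143.6] [136.9  69.1] 77.7 (134, 62)
N 76 [448.1 -65.3] [65.3 83.7] 1.5 (82, 62)
N 84 [450.  -65.6] [70.3 85.2] 2.0 (82, 62)
XEK 76 [640.   59.1] [178.7  65.6] 83.4 (178, 62)
XEK 84 [640.   59.8] [181.3  66.3] 83.8 (178, 62)
```

View pics/stk.png

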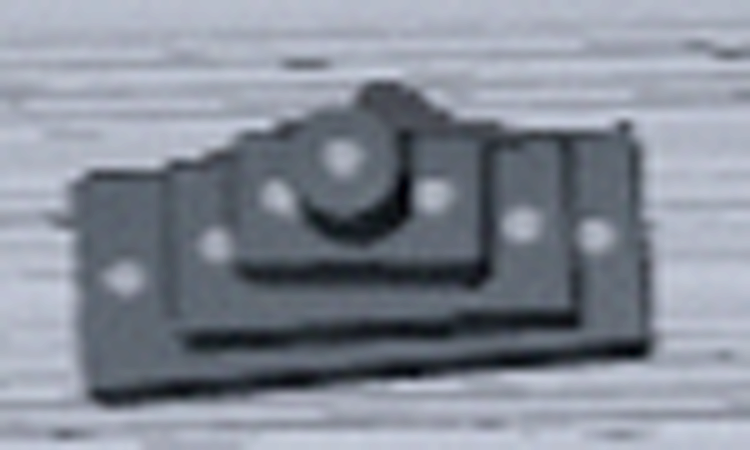

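Screw dots in the crop: round weight top (343,158); short bar (277,197)/(436,195); middle bar (217,245)/(522,225); long bar (126,279)/(597,235). Each pair gives the bar's centre and yaw.

```bash
cat >> h.py <<'E'
def rel(target,yaw):
    """shift (cm, tool axes) and turn from the current pose to TCP target (mm) and yaw"""
    R,p=pose(); y=telemetry.get_state()['tool_rot'][2]; d=R.T@(np.array(target)-p)/10
    return np.round(d,2),round((y-yaw+180)%360-180,1)
E
python3 - <<'E'
from h import *
D=dict(r=([[343,158]],120),s=([[277,197],[436,195]],84),m=([[217,245],[522,225]],56),l=([[126,279],[597,235]],28))
for n,(q,z) in D.items():
    w=onz('top',(np.array(q)+.5)/10-.5+[165,150],z)
    print(n,w.mean(0).round(1), (np.degrees(np.arctan2(*(w[0]-w[-1])[1::-1]))) if len(w)>1 else '')
print('bottle',onz('top',[[339/3.75+150,100/3.75+115]],0),onz('top',[[339/3.75+150,48/3.75+115]],100))
print(rel([638,262,330],91))
E
```

```text
r [657.7 259.2 120. ] 
s [657.2 259.4  84. ] 89.27840602569795
m [654.  258.8  56. ] 92.39749243366353
l [655.  263.5  28. ] 94.02649763890646
bottle [[753.2450064  157.41406385   0.        ]] [[758.15795112 155.7838526  100.        ]]
(array([-51.05, -16.09,  -3.85]), np.float64(69.1))
```

{"name": "send_rows", "arguments": {"series": [[[-26,-8,-3.8],35,0],[[-52.9,-15.8,-3.8],70,0],[[-52.9,-15.8,-3.8],70,0],[[-52.9,-15.8,-3.8],70,0],[[-52.9,-15.8,-3.8],70,0],[[-52.9,-15.8,-3.8],70,0],[[-52.9,-15.8,-3.8],70,0],[[-52.9,-15.8,-3.8],70,0],[[-52.9,-15.8,-3.8],70,0],[[-52.9,-15.8,-3.8],70,0],[[-52.9,-15.8,-3.8],70,0],[[-52.9,-15.8,-3.8],70,0]]}}

```text
t: 1.65
tool_pos: [655.4, 260.0, 330.1]
tool_rot: [-180.0, -0.0, 90.2]
ft_force: [0.4, 0.2, 0.7]
width: 86.8
grasp_force: 0.0
```

```bash
python3 - <<'E'
from h import *
s=telemetry.get_state(); print(s['tool_pos'],s['tool_rot'],s['joint_velocities'],s['ft_force'])
cv2.imwrite("pics/w1.png",vision.capture('wrist')[:,:,::-1])
np.save('w1.npy',np.r_[s['tool_pos'],s['tool_rot']])
E
```

```text
[655.38904051 259.98911934 330.13576266] [-1.79963614e+02 -1.05329734e-02  9.01686587e+01] [ 0.37591439 -0.36239532 -0.09461844 -0.1665623  -0.17528822 -0.20018634] [0.43359211 0.21241764 0.73738554]
```

View pics/w1.png

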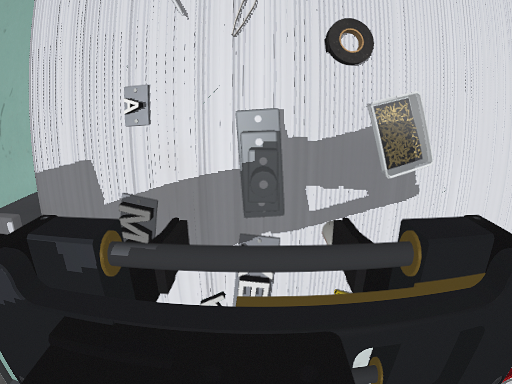

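The wrist view shows the round weight's dot at about (262,184), the short bar's at (262,161), the middle bar's at (259,142), the long bar's at (258,119), and panel A around (137,105). I'll cross-check these against the top-camera estimates.

```bash
python3 - <<'E'
from h import *
q=np.load('w1.npy'); P=(Ro.from_euler('xyz',q[3:],degrees=True).as_matrix(),q[:3])
a=cv2.imread('pics/w1.png')
for n,p,z in (('r',(263,184),120),('s',(263,161),84),('m',(259,142),56),('l',(258,119),28),('A',(137,105),15)):
    print(n,onz('wrist',[p],z,P).round(1))
# top-camera dot estimates on +y ends
D=dict(r=([343,158],120),s=([277,197],84),m=([217,245],56),l=([126,279],28))
for n,(u,z) in D.items(): 
    w=onz('top',(np.array(u)+.5)/10-.5+[165,150],z); print(n,w.round(1),proj('wrist',w,P).round(1))
z=cv2.resize(a[75:220,105:295],None,fx=4,fy=4,interpolation=cv2.INTER_CUBIC); cv2.imwrite('pics/w1z.png',z)
E
```

```text
r [[659.  257.8 120. ]]
s [[659.3 276.3  84. ]]
m [[654.5 295.6  56. ]]
l [[653.  323.5  28. ]]
A [[479.3 349.   15. ]]
r [[657.7 259.2 120. ]] [[261.7 182.7]]
s [[657.5 279.4  84. ]] [[261.5 158.4]]
m [[652.3 298.   56. ]] [[257.3 140.1]]
l [[650.7 325.4  28. ]] [[256.2 117.6]]
```

View pics/w1z.png

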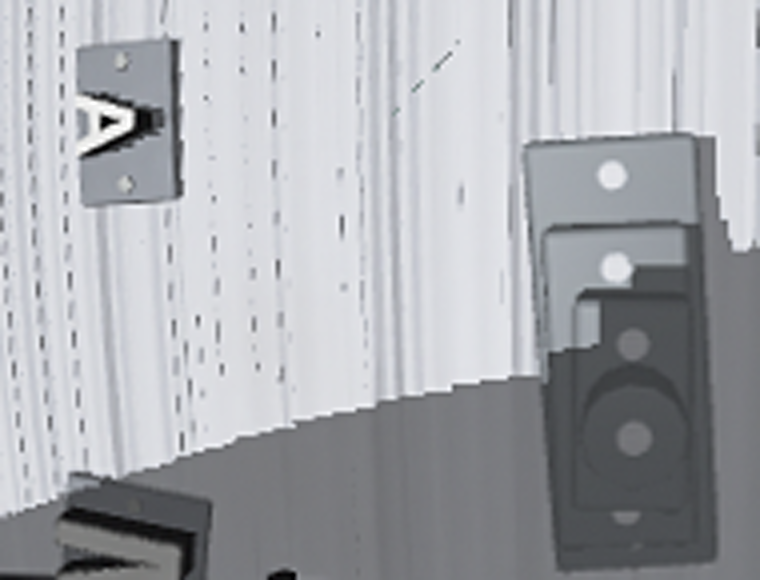

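{"name": "send_rows", "arguments": {"series": [[[-0.15,0.3,6],0,0],[[-0.15,0.3,12],0,0],[[-0.15,0.3,15.5],0,0],[[-0.15,0.3,17.3],0,0],[[-0.15,0.3,17.3],0,0],[[-0.15,0.3,17.3],0,255],[[-0.15,0.3,17.3],0,255],[[-0.15,0.3,17.3],0,255],[[-0.15,0.3,17.3],0,255],[[-0.15,0.3,17.3],0,255],[[-0.15,0.3,17.3],0,255],[[-0.15,0.3,17.3],0,255]], "squeeze": 15}}

```text
t: 3.2
tool_pos: [659.4, 257.2, 157.1]
tool_rot: [-180.0, 0.0, 90.1]
ft_force: [-0.6, -0.7, -0.7]
width: 28.7
grasp_force: 15.0
```

```bash
python3 - <<'E'
from h import *
q=np.load('w1.npy'); P=(Ro.from_euler('xyz',q[3:],degrees=True).as_matrix(),q[:3])
f=lambda u:(np.array(u)+.5)/4-.5+[105,75]
w=onz('wrist',f([[122,61],[125,184]]),7,P); print(w.round(1),w.mean(0))
c=onz('wrist',f([[77,47],[178,38],[181,197],[85,206]]),6,P); print(c.round(1),c.mean(0))
l=onz('wrist',f([[90,122]]),24,P); print(l)
E
```

```text
[[473.1 372.1   7. ]
 [473.2 326.3   7. ]] [473.19375189 349.1659654    7.        ]
[[453.9 379.2   6. ]
 [495.3 378.8   6. ]
 [495.3 320.2   6. ]
 [455.6 319.    6. ]] [475.05805538 349.31111187   6.        ]
[[467.46888114 349.58730142  24.        ]]
```

{"name": "send_rows", "arguments": {"series": [[[0,0,-2],0,255],[[0,0,-6],0,255],[[0,0,-11.3],0,255],[[2.5,-5.2,-11.3],0,255],[[5,-10.4,-11.3],0,255],[[7,-14.8,-11.3],0,255],[[8.5,-17.6,-11.3],0,255],[[9.1,-18.9,-11.3],0,255],[[9.1,-18.9,-11.3],0,255],[[9.1,-18.9,-11.3],0,255],[[9.1,-18.9,-11.3],0,255]]}}

```text
t: 4.58
tool_pos: [471.4, 347.3, 270.1]
tool_rot: [180.0, 0.0, 90.0]
ft_force: [0.5, 1.4, -0.9]
width: 28.7
grasp_force: 15.0
```

```bash
python3 - <<'E'
from h import *
s=telemetry.get_state(); print(s['tool_pos'],s['tool_rot'][2],s['width'])
np.save('w2.npy',np.r_[s['tool_pos'],s['tool_rot']])
a=vision.capture('wrist')[:,:,::-1]; cv2.imwrite("pics/w2.png",a)
P=pose(); print(proj('wrist',[[470,348,24]],P))
b=a[60:240,150:430]; cv2.imwrite('pics/w2z.png',cv2.resize(b,None,fx=2.8,fy=2.8,interpolation=cv2.INTER_CUBIC))
E
```

```text
[471.41479042 347.33677428 270.12864875] 89.99152868089168 28.65522533772234
[[258.41275404 174.23890667]]
```

View pics/w2z.png

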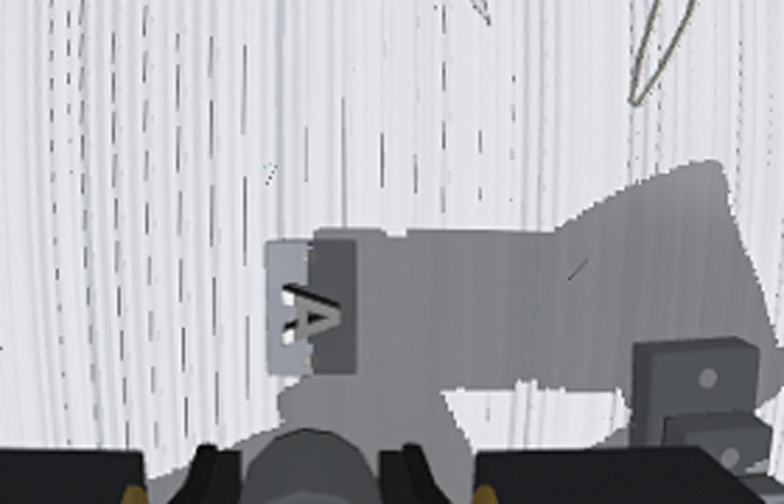

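Panel A spans zoom (266–357, 239–375) and its letter face (284–341, 284–345).

```bash
python3 - <<'E'
from h import *
P=pose()
f=lambda u:(np.array(u)+.5)/2.8-.5+[150,60]
c=onz('wrist',f([[266,239],[357,239],[357,375],[266,375]]),6,P); print(c.round(1),c.mean(0))
l=onz('wrist',f([[284,314],[341,314],[312,284],[312,345]]),24,P); print(l.round(1))
print(rel([*c.mean(0)[:2],0],90))
E
```

```text
[[453.4 380.2   6. ]
 [492.5 380.3   6. ]
 [493.3 319.6   6. ]
 [452.8 319.6   6. ]] [472.98523295 349.93317894   6.        ]
[[461.5 350.9  24. ]
 [485.2 350.9  24. ]
 [473.1 363.5  24. ]
 [473.2 337.7  24. ]]
(array([ 0.26,  0.18, 27.  ]), np.float64(-0.0))
```

{"name": "send_rows", "arguments": {"series": [[[0.22,0.16,5],0,255],[[0.22,0.16,10],0,255],[[0.22,0.16,14],0,255],[[0.22,0.16,16],0,255],[[0.22,0.16,16.8],0,255],[[0.22,0.16,17.15],0,255],[[0.22,0.16,17.25],0,255],[[0.22,0.16,17.3],0,255],[[0.22,0.16,17.3],0,255],[[0.22,0.16,17.3],0,255]]}}

```text
t: 5.88
tool_pos: [472.1, 350.3, 97.6]
tool_rot: [180.0, -0.0, 90.1]
ft_force: [-0.3, 0.1, -1.9]
width: 28.2
grasp_force: 15.0
```

{"name": "send_rows", "arguments": {"series": [[[0,0.05,0.06],0,255],[[0,0.05,0.06],0,255],[[0,0.05,0.06],0,150],[[0,0.05,0.06],0,100],[[0,0.05,0.06],0,0],[[0,0.05,0.06],0,0],[[0,0.05,0.06],0,0],[[0,0.05,-3],0,0],[[0,0.05,-9],0,0],[[-3,0.05,-14],0,0],[[-6,0.05,-17],0,0],[[-6,0.05,-17],0,0]]}}

```text
t: 7.38
tool_pos: [474.2, 289.5, 270.8]
tool_rot: [179.7, -0.1, 90.0]
ft_force: [0.3, 0.2, -0.8]
width: 86.9
grasp_force: 0.0
```

```bash
python3 - <<'E'
from h import *
s=telemetry.get_state(); print(s['t'],s['tool_pos'],s['tool_rot'][2],s['width'])
P=pose(); a=vision.capture('wrist')[:,:,::-1]
print('A panel+round top',proj('wrist',[[473,350,24],[473,350,60]],P), 'N view target',rel([450,-65,290],90),'MO',rel([450,145,290],90))
cv2.imwrite('pics/w3.png',a)
E
```

```text
7.375 [474.19665935 289.51054715 270.80111681] 89.95759798671024 86.92842207754046
A panel+round top [[257.0555003  123.07997071]
 [256.93407006 124.17443388]] N view target (array([-35.5,  -2.3,  -2.2]), np.float64(-0.0)) MO (array([-14.5 ,  -2.31,  -2.17]), np.float64(-0.0))
```

View pics/w3.png

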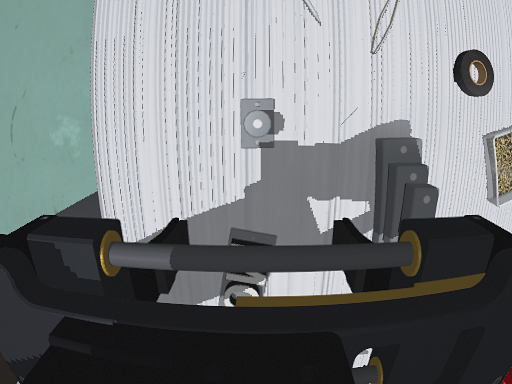

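The round weight's dot is at (257.5,123.5) against a predicted (256.9,124.2), so it sits centred on A. Next is the short bar.

{"name": "send_rows", "arguments": {"series": [[[-1,6,0],0,0],[[-2,12,0],0,0],[[-3,18.3,0],0,0],[[-3,18.3,0],0,0],[[-3,18.3,0],0,0],[[-3,18.3,0],0,0]]}}

```text
t: 8.18
tool_pos: [654.3, 261.4, 267.0]
tool_rot: [-179.9, -0.0, 90.1]
ft_force: [-0.3, 0.2, 1.0]
width: 86.8
grasp_force: 0.0
```

```bash
cat >> h.py <<'E'
def dots(img,P,guess,win=11):
    """bright screw dots near projected guesses (n,3) -> world xy at the guess's z"""
    g=img.max(2).astype(float); out=[]
    for X,p in zip(guess,proj('wrist',guess,P)):
        u,v=np.round(p).astype(int); w=g[v-win:v+win+1,u-win:u+win+1]
        if w.size<(2*win+1)**2: out.append((X,None)); continue
        t=w-cv2.GaussianBlur(w,(0,0),6); yx=np.unravel_index(t.argmax(),t.shape)
        m=np.zeros_like(w); y0,x0=yx; sl=(slice(max(0,y0-4),y0+5),slice(max(0,x0-4),x0+5)); m[sl]=(t[sl]>0.5*t.max())*t[sl]
        yy,xx=np.mgrid[:w.shape[0],:w.shape[1]]; c=[u-win+(m*xx).sum()/m.sum(),v-win+(m*yy).sum()/m.sum()]
        out.append((np.round(c,1),onz('wrist',[c],X[2],P)[0].round(1),round(t.max())))
    return out
E
python3 - <<'E'
from h import *
s=telemetry.get_state(); print(s['tool_pos'],s['tool_rot'][2])
P=pose(); a=vision.capture('wrist'); cv2.imwrite('pics/w4.png',a[:,:,::-1])
G=np.array([[658.5,278,84],[658,238.5,84],[653.5,297,56],[655.7,219.6,56],[652,325,28],[659,201.6,28]])
for d in dots(a,P,G): print(d)
print(proj('wrist',G,P).round(1))
E
```

```text
[654.25815486 261.40385128 266.96082716] 90.14799075368485
(array([264. , 171.1]), array([658.4, 278.3,  84. ]), 33)
(array([262.2, 210.7]), array([657. , 238.8,  84. ]), 30)
(array([259.3, 145. ]), array([653.9, 300. ,  56. ]), 103)
(array([262.4, 223.3]), array([657.5, 214.7,  56. ]), 36)
(array([250.5, 109. ]), array([644. , 337.3,  28. ]), 70)
(array([266.5, 235.8]), array([662.9, 187.7,  28. ]), 41)
[[264.1 171.4]
 [263.3 211.1]
 [258.9 147.9]
 [260.8 219.2]
 [257.8 120. ]
 [263.4 225.1]]
```

{"name": "send_rows", "arguments": {"series": [[[-0.25,0.3,5],2,0],[[-0.25,0.3,10],2,0],[[-0.25,0.3,12.5],2,0],[[-0.25,0.3,13.3],2,0],[[-0.25,0.3,13.3],2,0],[[-0.25,0.3,13.3],2,0],[[-0.25,0.3,13.3],2,0]]}}

```text
t: 9.1
tool_pos: [659.5, 258.2, 136.2]
tool_rot: [179.8, -0.0, 88.1]
ft_force: [-0.0, 0.2, -0.0]
width: 87.2
grasp_force: 0.0
```

{"name": "send_rows", "arguments": {"series": [[[0,-0.1,0.6],0,0],[[0,-0.1,0.6],0,0],[[0,-0.1,0.6],0,255],[[0,-0.1,0.6],0,255],[[0,-0.1,0.6],0,255],[[0,-0.1,0.6],0,255],[[0,-0.1,0.6],0,255],[[0,-0.1,0.6],0,255]], "squeeze": 25}}

```text
t: 10.1
tool_pos: [657.6, 258.0, 128.2]
tool_rot: [180.0, -0.0, 88.1]
ft_force: [0.0, -0.2, -0.6]
width: 35.3
grasp_force: 5.6
```

{"name": "send_rows", "arguments": {"series": [[[0,0,0],0,255],[[0,0,-2],0,255],[[0,0,-7],0,255],[[-3,-1.8,-12],0,255],[[-8,-4.8,-16],0,255],[[-13,-7.7,-16],0,255],[[-18,-10.7,-16],0,255],[[-23,-13.7,-16],0,255],[[-28,-16.6,-16],0,255],[[-33,-19.6,-16],0,255],[[-33,-19.6,-16],0,255],[[-33,-19.6,-16],0,255]]}}

```text
t: 11.6
tool_pos: [450.9, -65.3, 289.4]
tool_rot: [179.9, -0.0, 88.0]
ft_force: [0.8, -0.2, -1.9]
width: 34.9
grasp_force: 24.9
```

{"name": "send_rows", "arguments": {"series": [[[0,0,0],0,255],[[0,0,0],0,255]]}}

```text
t: 11.85
tool_pos: [451.0, -64.3, 288.3]
tool_rot: [-180.0, -0.0, 88.2]
ft_force: [0.2, 0.4, -2.8]
width: 34.9
grasp_force: 24.9
```

```bash
python3 - <<'E'
from h import *
s=telemetry.get_state(); print(s['tool_pos'],s['tool_rot'][2],s['width'],s['grasp_force'])
np.save('w5.npy',np.r_[s['tool_pos'],s['tool_rot']])
a=vision.capture('wrist')[:,:,::-1]
cv2.imwrite('pics/w5.png',a)
b=a[60:240,40:330]; cv2.imwrite('pics/w5z.png',cv2.resize(b,None,fx=2.7,fy=2.7,interpolation=cv2.INTER_CUBIC))
E
```

```text
[451.02485745 -64.296467   288.25950415] 88.18680932460373 34.860990629220666 24.91914436686784
```

View pics/w5z.png

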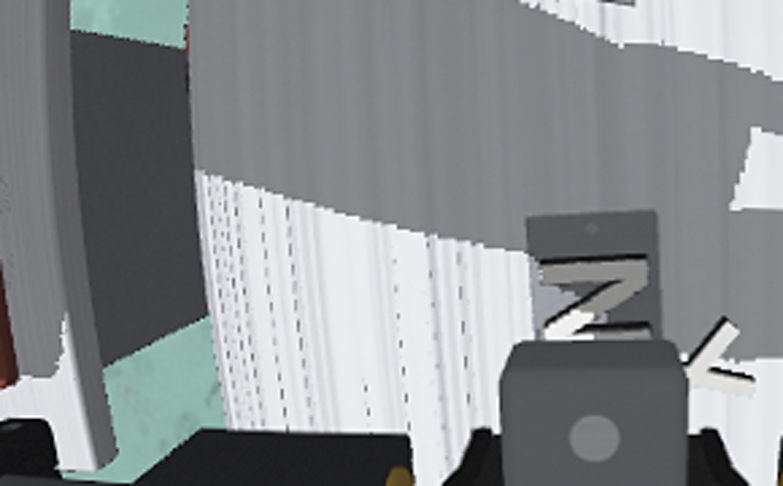

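The N panel's far corners are at zoom (526,216)/(658,210), its screw at (592,229), and the letter's far edge at row ~261 spanning 541–649. The held bar hides the rest, so I'll use the known dimensions.

```bash
python3 - <<'E'
from h import *
q=np.load('w5.npy'); P=(Ro.from_euler('xyz',q[3:],degrees=True).as_matrix(),q[:3])
f=lambda u:(np.array(u)+.5)/2.7-.5+[40,60]
c=onz('wrist',f([[526,216],[658,210],[592,229]]),6,P); print(c.round(1))
e=c[1]-c[0]; e/=np.linalg.norm(e); n=np.array([e[1],-e[0],0]); n=n if n[1]<0 else -n
print('yaw',np.degrees(np.arctan2(-n[1],-n[0])),'centre',c[:2].mean(0)+41*n)
l=onz('wrist',f([[541,261],[649,256],[652,337]]),24,P); print(l.round(1), l[:2].mean(0)+21*n)
E
```

```text
[[420.6 -25.4   6. ]
 [482.4 -24.5   6. ]
 [451.3 -32.6   6. ]]
yaw 90.83562670238788 centre [452.08654977 -65.92840454   6.        ]
[[428.1 -44.4  24. ]
 [476.6 -43.6  24. ]
 [477.3 -81.1  24. ]] [452.61264951 -65.00867348  24.        ]
```

{"name": "send_rows", "arguments": {"series": [[[-0.1,0.13,5],-2.7,255],[[-0.1,0.13,10],-2.7,255],[[-0.1,0.13,15],-2.7,255],[[-0.1,0.13,17.8],-2.7,255],[[-0.1,0.13,18.7],-2.7,255],[[-0.1,0.13,18.8],-2.7,255],[[-0.1,0.13,18.9],-2.7,255],[[-0.1,0.13,18.9],-2.7,255],[[-0.1,0.13,18.9],-2.7,255]]}}

```text
t: 13.02
tool_pos: [452.4, -66.5, 100.0]
tool_rot: [179.9, 0.0, 90.8]
ft_force: [-0.5, 1.1, -1.9]
width: 35.0
grasp_force: 24.9
```

{"name": "send_rows", "arguments": {"series": [[[0,0,0.1],0,255],[[0,0,0.1],0,255]]}}

```text
t: 13.28
tool_pos: [451.8, -66.3, 98.2]
tool_rot: [180.0, 0.0, 90.8]
ft_force: [-0.1, 0.1, -1.2]
width: 35.1
grasp_force: 24.9
```

{"name": "send_rows", "arguments": {"series": [[[0,0,0.06],0,255],[[0,0,0.06],0,255],[[0,0,0.1],0,255],[[0,0,0.1],0,255]]}}

```text
t: 13.78
tool_pos: [451.9, -66.3, 97.2]
tool_rot: [-180.0, -0.0, 90.8]
ft_force: [-0.0, 0.4, -2.4]
width: 34.9
grasp_force: 24.9
```

{"name": "send_rows", "arguments": {"series": [[[0,0,0.05],0,255],[[0,0,0.05],0,255],[[0,0,0.1],0,255],[[0,0,0.1],0,255]]}}

```text
t: 14.28
tool_pos: [451.9, -66.3, 96.2]
tool_rot: [-180.0, -0.0, 90.8]
ft_force: [0.1, -0.3, -1.7]
width: 35.0
grasp_force: 24.9
```

{"name": "send_rows", "arguments": {"series": [[[0,0,0.05],0,255],[[0,0,0.1],0,255],[[0,0,0.1],0,255]]}}

```text
t: 14.65
tool_pos: [452.0, -66.3, 96.2]
tool_rot: [-180.0, -0.0, 90.8]
ft_force: [-4.0, 1.8, 10.6]
width: 35.0
grasp_force: 24.9
```

Contact reached. Releasing, then back toward the stack.

{"name": "send_rows", "arguments": {"series": [[[0,0,0.03],0,180],[[0,0,0.03],0,120],[[0,0,0.03],0,0],[[0,0,0.03],0,0],[[0,0,0.03],0,0],[[0,0,-4],0,0],[[0,0,-10],0,0],[[0,0,-16],0,0],[[5,0,-19],0,0],[[5,0,-19],0,0]]}}

```text
t: 15.9
tool_pos: [452.6, -14.6, 288.5]
tool_rot: [179.6, 0.0, 91.0]
ft_force: [0.2, -0.2, -0.5]
width: 87.3
grasp_force: 0.0
```

```bash
python3 - <<'E'
from h import *
s=telemetry.get_state(); print(s['t'],s['tool_pos'],s['tool_rot'][2],s['width'])
P=pose(); a=vision.capture('wrist'); cv2.imwrite('pics/w6.png',a[:,:,::-1])
G=np.array([[452.3,-46,52],[452.3,-86,52]])
print(proj('wrist',G,P)); print(dots(a,P,G))
E
```

```text
15.9 [452.55818609 -14.6126199  288.50569758] 90.95361419523095 87.28411572601708
[[257.45773706 202.90589972]
 [256.96834493 234.61378387]]
[(array([247.8, 197.7]), array([441. , -39.9,  52. ]), 65), (array([254. , 243.9]), array([448.9, -98.4,  52. ]), 72)]
```

{"name": "send_rows", "arguments": {"series": [[[1.7,4.6,-4],0,0],[[3.5,9.2,-4],0,0],[[3.5,9.2,-4],0.9,0],[[3.5,9.2,-4],0.9,0],[[3.5,9.2,-4],0.9,0]]}}

```text
t: 16.58
tool_pos: [541.7, 19.2, 324.5]
tool_rot: [-179.9, 0.0, 89.8]
ft_force: [-0.4, 0.7, -0.6]
width: 86.9
grasp_force: 0.0
```

```bash
python3 - <<'E'
from h import *
s=telemetry.get_state(); print(s['t'],s['tool_pos'],s['tool_rot'][2],s['width'])
P=pose(); np.save('w7.npy',np.r_[s['tool_pos'],s['tool_rot']]); a=vision.capture('wrist')[:,:,::-1]; cv2.imwrite('pics/w7.png',a)
print(proj('wrist',[[451,143,6],[640,59,6]],P))
b=a[10:240,100:420]; cv2.imwrite('pics/w7z.png',cv2.resize(b,None,fx=2.5,fy=2.5,interpolation=cv2.INTER_CUBIC))
E
```

```text
16.575 [541.74378255  19.17983469 324.54113746] 89.8261849679408 86.90206190037814
[[193.95916532  77.3292904 ]
 [329.75252947 136.68731767]]
```

View pics/w7z.png

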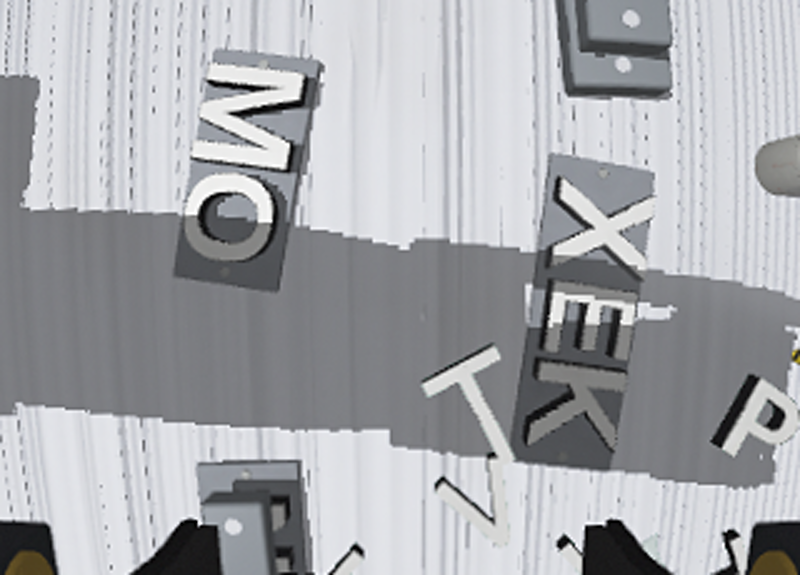

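Zoomed pixels: MO panel corners (215,49),(323,65),(278,292),(174,276) with screws (263,66),(224,270); XEK corners (551,153),(655,172),(612,469),(511,452) with screws (603,173),(562,456). The long bar's near dot is at (624,65), the middle bar's at (630,17), and the short bar's dot at (234,526).

```bash
python3 - <<'E'
from h import *
q=np.load('w7.npy'); P=(Ro.from_euler('xyz',q[3:],degrees=True).as_matrix(),q[:3])
f=lambda u:(np.array(u)+.5)/2.5-.5+[100,10]
for n,c,s in (('MO',[[215,49],[323,65],[278,292],[174,276]],[[263,66],[224,270]]),('XEK',[[551,153],[655,172],[612,469],[511,452]],[[603,173],[562,456]])):
    w=onz('wrist',f(c),6,P)[:,:2]; v=onz('wrist',f(s),7,P)[:,:2]
    d=w[:2].mean(0)-w[2:].mean(0); e=v[0]-v[1]
    print(n,w.mean(0).round(1),np.linalg.norm(d).round(1),np.degrees(np.arctan2(d[1],d[0])).round(1),'screws',v.mean(0).round(1),np.degrees(np.arctan2(e[1],e[0])).round(1))
print(onz('wrist',f([[630,17]]),56,P),onz('wrist',f([[624,65]]),28,P),'short+y dot',onz('wrist',f([[234,526]]),52,P))
print(rel([655.7,257.3,290],92.4))
E
```

```text
MO [456.5 143.2] 131.6 79.0 screws [455.1 144.1] 78.9
XEK [645.8  61.7] 173.4 83.6 screws [645.1  60.1] 83.3
[[656.98491408 219.11916521  56.        ]] [[661.4285308  200.28974013  28.        ]] short+y dot [[452.91806918 -47.44750278  52.        ]]
(array([23.84, 11.31,  3.49]), np.float64(-2.6))
```

{"name": "send_rows", "arguments": {"series": [[[6,2.8,1],-2.5,0],[[12,5.6,2],-2.5,0],[[18,8.5,3],-2.5,0],[[24,11.3,3.5],-2.5,0],[[24,11.3,3.5],-2.5,0],[[24,11.3,3.5],-2.5,0],[[24,11.3,9],-2.5,0],[[24,11.3,14.5],-2.5,0],[[24,11.3,18],-2.5,0],[[24,11.3,18],-2.5,0],[[24,11.3,18],-2.5,0],[[24,11.3,18],-2.5,0]]}}

```text
t: 18.12
tool_pos: [657.9, 259.7, 148.8]
tool_rot: [179.7, -0.1, 92.3]
ft_force: [-0.3, -0.6, 0.8]
width: 86.9
grasp_force: 0.0
```

```bash
python3 - <<'E'
from h import *
import time
s=telemetry.get_state(); print(s['tool_pos'],s['tool_rot'])
P=pose(); a=vision.capture('wrist'); cv2.imwrite('pics/w8.png',a[:,:,::-1])
G=np.array([[654,299,56],[657,219.5,56]]); print(proj('wrist',G,P).round(1)); print(dots(a,P,G,7))
s=telemetry.get_state(); print(s['tool_pos'])
print(rel([655.5,259.3,102],92.4))
E
```

```text
[657.93539128 259.69775993 148.80173473] [ 1.79711045e+02 -6.16600044e-02  9.23465902e+01]
[[254.7 163.8]
 [254.9 274.1]]
[(array([255.2, 163.5]), array([654.4, 299.2,  56. ]), 40), (array([252.5, 274.8]), array([655.3, 218.8,  56. ]), 32)]
[657.70652458 259.80143069 148.39046753]
(array([-0.05, -0.24,  4.64]), np.float64(-0.0))
```

{"name": "send_rows", "arguments": {"series": [[[0,-0.24,3],0,0],[[0,-0.24,4.6],0,0],[[0,-0.24,4.6],0,0],[[0,-0.24,4.6],0,0],[[0,-0.24,4.6],0,255],[[0,-0.24,4.6],0,255],[[0,-0.24,4.6],0,255],[[0,-0.24,4.6],0,255],[[0,-0.24,4.6],0,255],[[0,-0.24,4.6],0,255]], "squeeze": 40}}

```text
t: 19.42
tool_pos: [653.9, 259.5, 99.2]
tool_rot: [180.0, 0.0, 92.4]
ft_force: [0.3, -0.9, 0.1]
width: 45.9
grasp_force: 40.0
```

{"name": "send_rows", "arguments": {"series": [[[0,0,-1.5],0,255],[[0,0,-5],0,255],[[0,0,-10],0,255],[[-1.5,-3,-15],3,255],[[-4,-8,-19],7,255],[[-6.5,-12.5,-19],10,255],[[-8.8,-17,-19],13.4,255],[[-10.3,-19.8,-19],13.4,255],[[-10.7,-20.4,-19],13.4,255],[[-10.7,-20.4,-19],13.4,255],[[-10.7,-20.4,-19],13.4,255],[[-10.7,-20.4,-19],13.4,255]]}}

```text
t: 20.92
tool_pos: [455.0, 144.6, 289.1]
tool_rot: [-180.0, -0.0, 79.0]
ft_force: [-0.4, 0.4, -2.7]
width: 45.7
grasp_force: 40.0
```

{"name": "send_rows", "arguments": {"series": [[[0,0,0],0,255],[[0,0,0],0,255]]}}

```text
t: 21.18
tool_pos: [454.6, 144.4, 289.0]
tool_rot: [-180.0, 0.0, 79.0]
ft_force: [0.4, -0.5, -2.8]
width: 45.6
grasp_force: 40.0
```

```bash
python3 - <<'E'
from h import *
s=telemetry.get_state(); print(s['tool_pos'],s['tool_rot'][2],s['width'],s['grasp_force'])
np.save('w9.npy',np.r_[s['tool_pos'],s['tool_rot']])
a=vision.capture('wrist')[:,:,::-1]; cv2.imwrite('pics/w9.png',a)
P=pose(); u=np.radians(79); y=np.array([np.cos(u),np.sin(u),0]); x=np.array([y[1],-y[0],0]); c=np.array([455,143.7,6])
print(proj('wrist',[c+67*y-31*x,c+67*y+31*x],P))
b=a[110:240,170:350]; cv2.imwrite('pics/w9z.png',cv2.resize(b,None,fx=4,fy=4,interpolation=cv2.INTER_CUBIC))
E
```

```text
[454.57015206 144.35336394 289.02296376] 78.98258071529982 45.635260312609354 39.99967161566019
[[235.37009021 117.19225734]
 [284.83176227 117.22162174]]
```

View pics/w9z.png

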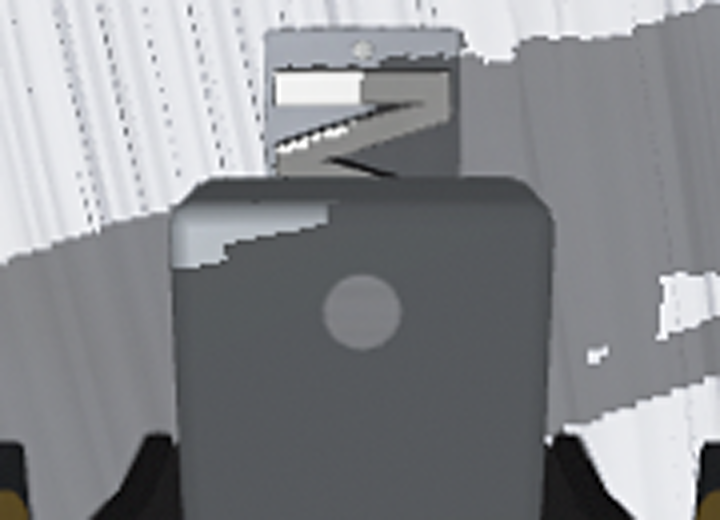

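Panel corners at px (236.0,117.0),(285.2,117.0) match the prediction within 1 px, so I'm lowering the bar.

{"name": "send_rows", "arguments": {"series": [[[-0.05,0.08,5],0,255],[[-0.05,0.08,10],0,255],[[-0.05,0.08,15],0,255],[[-0.05,0.08,18],0,255],[[-0.05,0.08,19],0,255],[[-0.05,0.08,19.1],0,255],[[-0.05,0.08,19.15],0,255],[[-0.05,0.08,19.2],0,255],[[-0.05,0.08,19.2],0,255]]}}

```text
t: 22.35
tool_pos: [455.7, 143.7, 98.1]
tool_rot: [179.9, -0.0, 79.0]
ft_force: [-0.3, 0.0, -3.9]
width: 45.7
grasp_force: 40.0
```

{"name": "send_rows", "arguments": {"series": [[[0,0,0.05],0,255],[[0,0,0.1],0,255],[[0,0,0.1],0,255]]}}

```text
t: 22.72
tool_pos: [455.1, 143.6, 96.2]
tool_rot: [-180.0, 0.0, 79.0]
ft_force: [-0.5, 0.0, -2.2]
width: 45.5
grasp_force: 40.0
```

{"name": "send_rows", "arguments": {"series": [[[0,0,0.05],0,255],[[0,0,0.1],0,255],[[0,0,0.1],0,255]]}}

```text
t: 23.1
tool_pos: [455.1, 143.6, 95.1]
tool_rot: [-180.0, 0.0, 79.0]
ft_force: [0.6, -0.9, -2.8]
width: 45.8
grasp_force: 40.0
```

{"name": "send_rows", "arguments": {"series": [[[0,0,0.03],0,255],[[0,0,0.06],0,255],[[0,0,0.06],0,255]]}}

```text
t: 23.48
tool_pos: [455.1, 143.6, 94.6]
tool_rot: [-180.0, 0.0, 79.0]
ft_force: [0.1, 0.1, -3.0]
width: 45.8
grasp_force: 40.0
```

{"name": "send_rows", "arguments": {"series": [[[0,0,0.03],0,255],[[0,0,0.06],0,255],[[0,0,0.06],0,255]]}}

```text
t: 23.85
tool_pos: [455.2, 143.6, 94.2]
tool_rot: [-180.0, 0.0, 79.0]
ft_force: [-1.6, -0.2, -1.1]
width: 45.6
grasp_force: 40.0
```

{"name": "send_rows", "arguments": {"series": [[[0,0,0.03],0,255],[[0,0,0.06],0,255],[[0,0,0.06],0,255]]}}

```text
t: 24.22
tool_pos: [455.2, 143.6, 94.2]
tool_rot: [-180.0, 0.0, 79.0]
ft_force: [-5.5, -0.8, 8.1]
width: 45.7
grasp_force: 40.0
```

{"name": "send_rows", "arguments": {"series": [[[0,0,0],0,200],[[0,0,0],0,140],[[0,0,0],0,0],[[0,0,0],0,0],[[0,0,0],0,0],[[0,0,-4],0,0],[[0,0,-10],0,0],[[0,0,-16],0,0],[[0,0,-19],0,0]]}}

```text
t: 25.35
tool_pos: [456.4, 143.8, 287.5]
tool_rot: [179.7, -0.1, 79.0]
ft_force: [0.6, 0.2, -0.8]
width: 87.1
grasp_force: 0.0
```

{"name": "send_rows", "arguments": {"series": [[[4,4.5,0],-8,0],[[8,9,0],-15,0],[[12,13.5,0],-15,0],[[15.5,17.5,0],-15,0],[[15.5,17.5,0],-15,0],[[15.5,17.5,6],-15,0],[[15.5,17.5,12],-15,0],[[15.5,17.5,12],-15,0],[[15.5,17.5,12],-15,0],[[15.5,17.5,12],-15,0]]}}

```text
t: 26.6
tool_pos: [658.6, 262.8, 168.2]
tool_rot: [179.6, -0.1, 94.0]
ft_force: [0.6, 0.2, -0.0]
width: 86.8
grasp_force: 0.0
```

```bash
python3 - <<'E'
from h import *
s=telemetry.get_state(); print(s['t'],s['tool_pos'],s['tool_rot'])
P=pose(); a=vision.capture('wrist'); cv2.imwrite('pics/w10.png',a[:,:,::-1])
G=np.array([[652.7,324.6,28],[660.5,201.2,28]]); print(proj('wrist',G,P).round(1)); print(dots(a,P,G,9))
print(rel([657,262.8,74],94))
E
```

```text
26.6 [658.62709072 262.7586077  168.18029232] [ 1.79616541e+02 -7.67167670e-02  9.39695176e+01]
[[255.9 125. ]
 [255.5 267.5]]
[(array([257.9, 125.1]), array([654.2, 324.6,  28. ]), 43), (array([256.3, 273.1]), array([661.6, 195.3,  28. ]), 28)]
(array([ 0.  , -0.2 ,  9.38]), np.float64(-0.0))
```

{"name": "send_rows", "arguments": {"series": [[[0,-0.05,5],0,0],[[0,-0.05,8],0,0],[[0,-0.05,9.1],0,0],[[0,-0.05,9.1],0,0],[[0,-0.05,9.1],0,0]]}}

```text
t: 27.28
tool_pos: [657.6, 262.7, 75.0]
tool_rot: [179.8, -0.0, 94.0]
ft_force: [0.2, 0.7, 0.7]
width: 86.7
grasp_force: 0.0
```

{"name": "send_rows", "arguments": {"series": [[[0,0,0.1],0,255],[[0,0,0.1],0,255],[[0,0,0.1],0,255],[[0,0,0.1],0,255],[[0,0,0.1],0,255],[[0,0,0.1],0,255]], "squeeze": 55}}

```text
t: 28.02
tool_pos: [656.0, 262.2, 71.5]
tool_rot: [-180.0, -0.0, 94.0]
ft_force: [0.5, 0.0, 1.8]
width: 57.6
grasp_force: 55.0
```

{"name": "send_rows", "arguments": {"series": [[[0,0,-1],0,255],[[0,0,-4],0,255],[[0,0,-9],0,255],[[0,0,-14],0,255],[[-3,-0.4,-18],2,255],[[-8,-1,-20],5,255],[[-13,-1.6,-20],8,255],[[-17.5,-2.2,-20],10.6,255],[[-20,-2.5,-20],10.6,255],[[-20,-2.5,-20],10.6,255],[[-20,-2.5,-20],10.6,255],[[-20,-2.5,-20],10.6,255]]}}

```text
t: 29.52
tool_pos: [644.8, 62.1, 271.1]
tool_rot: [-180.0, -0.0, 83.4]
ft_force: [0.3, -0.0, -6.4]
width: 57.8
grasp_force: 55.0
```

{"name": "send_rows", "arguments": {"series": [[[0,0,0],0,255],[[0,0,0],0,255]]}}

```text
t: 29.78
tool_pos: [645.0, 61.6, 271.4]
tool_rot: [-180.0, -0.0, 83.4]
ft_force: [-0.0, -0.5, -4.7]
width: 57.9
grasp_force: 55.0
```

```bash
python3 - <<'E'
from h import *
s=telemetry.get_state(); print(s['tool_pos'],s['tool_rot'][2],s['width'],s['grasp_force'])
P=pose(); a=vision.capture('wrist')[:,:,::-1]; cv2.imwrite('pics/w11.png',a)
u=np.radians(83.4); y=np.array([np.cos(u),np.sin(u),0]); x=np.array([y[1],-y[0],0]); c=np.array([645.5,60.7,6])
print(proj('wrist',[c+89*y-31*x,c+89*y+31*x],P))
b=a[70:230,170:350]; cv2.imwrite('pics/w11z.png',cv2.resize(b,None,fx=3.7,fy=3.7,interpolation=cv2.INTER_CUBIC))
E
```

```text
[644.96414789  61.58951202 271.37678675] 83.42396570411304 57.902755937643825 54.99840198084712
[[234.06555142  99.39590597]
 [286.19792238  99.4668853 ]]
```

View pics/w11z.png

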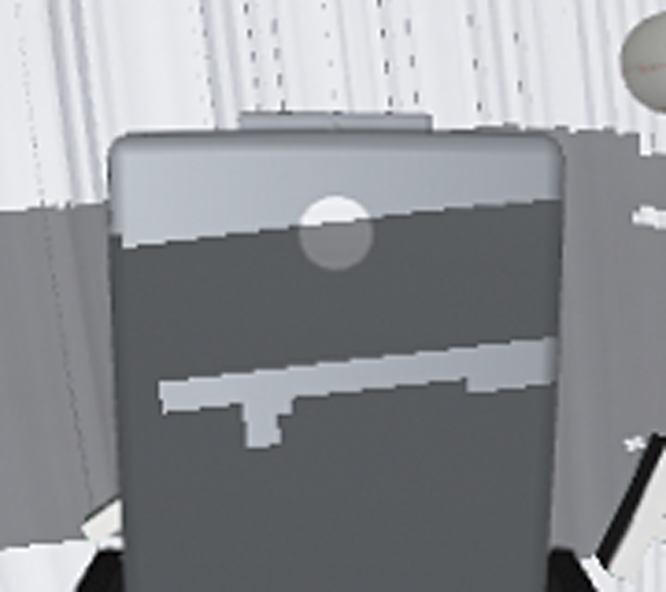

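The XEK panel's corners at px (234.0,99.6),(286.4,100.4) match the prediction, so I'm lowering the long bar.

{"name": "send_rows", "arguments": {"series": [[[-0.13,0.04,5],0,255],[[-0.13,0.04,10],0,255],[[-0.13,0.04,14],0,255],[[-0.13,0.04,16.3],0,255],[[-0.13,0.04,17.1],0,255],[[-0.13,0.04,17.2],0,255],[[-0.13,0.04,17.3],0,255],[[-0.13,0.04,17.3],0,255],[[-0.13,0.04,17.3],0,255]]}}

```text
t: 30.95
tool_pos: [645.7, 59.6, 99.4]
tool_rot: [179.9, -0.0, 83.4]
ft_force: [-0.1, -0.5, -6.8]
width: 57.6
grasp_force: 55.0
```

{"name": "send_rows", "arguments": {"series": [[[0,0,0.05],0,255],[[0,0,0.1],0,255],[[0,0,0.1],0,255]]}}

```text
t: 31.32
tool_pos: [645.1, 59.6, 97.3]
tool_rot: [-180.0, 0.0, 83.4]
ft_force: [-0.6, 0.1, -6.5]
width: 57.5
grasp_force: 55.0
```

{"name": "send_rows", "arguments": {"series": [[[0,0,0.05],0,255],[[0,0,0.1],0,255],[[0,0,0.1],0,255]]}}

```text
t: 31.7
tool_pos: [645.2, 59.7, 96.3]
tool_rot: [-180.0, 0.0, 83.4]
ft_force: [0.2, 0.1, -6.5]
width: 57.4
grasp_force: 55.0
```

{"name": "send_rows", "arguments": {"series": [[[0,0,0.03],0,255],[[0,0,0.06],0,255],[[0,0,0.06],0,255]]}}

```text
t: 32.08
tool_pos: [645.2, 59.6, 95.8]
tool_rot: [-180.0, 0.0, 83.4]
ft_force: [0.8, 0.3, -6.2]
width: 57.6
grasp_force: 55.0
```

{"name": "send_rows", "arguments": {"series": [[[0,0,0.03],0,255],[[0,0,0.06],0,255],[[0,0,0.06],0,255]]}}

```text
t: 32.45
tool_pos: [645.3, 59.6, 95.5]
tool_rot: [180.0, 0.0, 83.4]
ft_force: [-1.1, -0.3, -3.1]
width: 57.7
grasp_force: 55.0
```

{"name": "send_rows", "arguments": {"series": [[[0,0,0.03],0,255],[[0,0,0.03],0,200],[[0,0,0.03],0,140],[[0,0,0.03],0,0],[[0,0,0.03],0,0],[[0,0,0.03],0,0],[[0,0,-4],0,0],[[0,0,-10],0,0],[[0,0,-16],0,0],[[-2,-5,-21],0,0],[[-6.5,-9.5,-24],0,0],[[-6.5,-9.5,-24],0,0]]}}

```text
t: 33.95
tool_pos: [542.6, 4.9, 338.3]
tool_rot: [179.7, 0.0, 83.3]
ft_force: [-0.0, 0.5, -0.2]
width: 87.2
grasp_force: 0.0
```

{"name": "send_rows", "arguments": {"series": [[[-5,0,0],-6,0],[[-5,0,0],-6,0],[[-5,0,0],-6,0],[[-5,0,0],-6,0]]}}

```text
t: 34.45
tool_pos: [537.8, -42.8, 334.7]
tool_rot: [-180.0, -0.0, 89.4]
ft_force: [0.3, 0.3, -0.5]
width: 87.1
grasp_force: 0.0
```

```bash
python3 - <<'E'
from h import *
s=telemetry.get_state(); print(s['t'],s['tool_pos'],s['tool_rot'][2],s['width'])
P=pose(); a=vision.capture('wrist'); cv2.imwrite('pics/w12.png',a[:,:,::-1])
T=dict(MO=((455.5,143.8),79,39.2,51),XEK=((645.5,60.5),83.4,61.9,52),N=((452.3,-65.4),90.8,19.8,52))
for n,(c,u,h,z) in T.items():
    u=np.radians(u); d=np.array([np.cos(u),np.sin(u),0])*h; c=np.array([*c,z]); r=dots(a,P,np.array([c+d,c-d]),7); print(n,[(np.round(x[1]-g,1)[:2],x[2],x[0]) for x,g in zip(r,(c+d,c-d)) if x[1] is not None])
t=vision.capture('top')[:,:,::-1]; cv2.imwrite('pics/top2.png',t)
A=cv2.resize(a[0:240,90:430,::-1],(680,480)); B=cv2.resize(t[115:275,150:350],None,fx=.6,fy=.6)
cv2.imwrite('pics/fin.png',A)
E
```

```text
34.45 [537.79662765 -42.76885064 334.6660876 ] 89.40242999789292 87.13230337505934
MO [(array([ 0.1, -2.3]), 51, array([188. ,  58.4]))]
XEK [(array([ 0.2, -0.5]), 60, array([348.1,  44.5])), (array([0.2, 0.1]), 84, array([337.6, 137.1]))]
N [(array([ 0.1, -1.3]), 53, array([194.2, 173.2])), (array([ 0.8, -0.5]), 56, array([197. , 201.6]))]
```

View pics/fin.png

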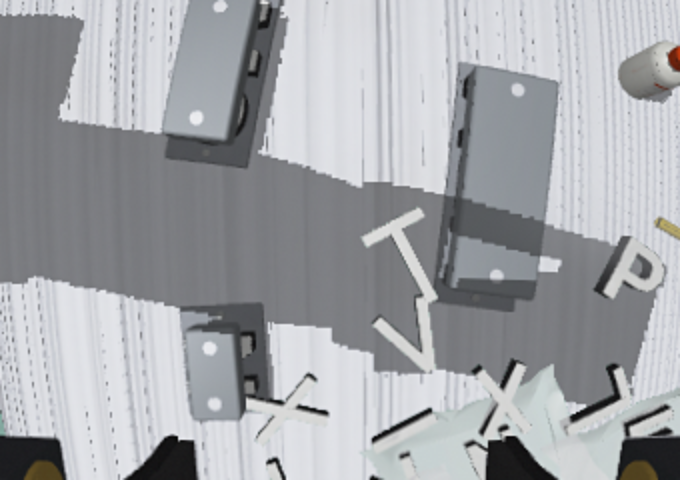

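All three bars lie flat on their letters with screw dots within about 2 mm of the targets (long bar (517,90)/(497,275), middle bar (196,118), short bar (209,348)/(214,404)). The bottle is standing, and the round weight was already checked. The gripper is clear, so I'm handing in.

```bash
python3 -c "
from rig import order
print(order.hand_in())"
```

```text
the job is handed in; nothing more can be done
None
```

The job is handed in: all four weights were laid gently on their own panels' letters, each measuring within about 3 mm of centre, and the glue bottle is still standing where it was; the judge returned no verdict.

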